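Tip the collar tray

TASK

Lay the loose post collar from the bench down on the flat main floor of the tipping tray beside the two that are already there, without touching those two. Then press the tray's front lip down gently until the tray sits firmly on its stop, keep it there until all three collars have slid into the front pocket, and ease the lip back up, never letting the tray swing by itself, until the tray is level again and you can let go.

Things in the scene. Friction and masses are not known exactly. Their poses are not given: they have to be found in the camera images.
- collar_a: One of two dark steel post collars lying in the tray: a ring 30 mm outside diameter, 13 mm bore, 14 mm tall, 60 g. Origin: centre of its underside. At the start both lie flat on the rear half of the tray's main floor.
- collar_b: The other collar lying in the tray, same size and origin.
- collar_c: The loose collar, same size (30 mm outside, 14 mm tall, 60 g) and origin, lying flat on the bench to the robot's right of the tray.
- stand: Fixed aluminium stand of the tray. Origin: on the bench, under the hinge line; x axis points horizontally from the tray's front (lip and pocket, nearest the robot) to its rear, y along the hinge line, z up; its yaw is the tray's yaw. Base plate 200 x 150 x 12 mm, two upright cheeks outside the tray at y = -64 and +64 mm, 130 mm tall, 44 mm wide.
- tray (a joint): Hinge of the tray, rad: 0 = level (it rests there by itself), growing as the front lip goes down. Ballast under the rear returns it: near level it takes about 3 to 7 N on the lip to tilt it, less when tipped; the ballast differs each time. Left free when tipped it snaps back: never let it turn faster than 1 rad/s, nor push on the tray with more than 20 N.
- tray_hinge (a point): Point on the hinge line, mid width, 115 mm above the bench. The tray is a smooth white-enamelled steel pan; from this point, along the stand's axes when level: Main floor: top at z = 0, from x = -58 to +125 mm. Front pocket: floor 8 mm lower, from x = -125 to -58 mm. Inside width 104 mm (y), walls 3 mm, rim 26 mm above the main floor. Collars start to slide at a tilt of 0.28 to 0.41 rad.
- floor (a point): Point on the top of the main floor, 45 mm behind the hinge line, in mid width. Axes as the stand's when level, turning with the tray.
- pocket (a point): Centre of the pocket's floor, 91.5 mm in front of the hinge line and 8 mm below the main floor. Axes as the stand's when level, turning with the tray.
- lip (a point): Middle of the top of the press lip: a flat white flange 4 mm thick, 110 mm wide, that juts 40 mm forward from the front wall at rim height. The point lies 146 mm in front of the hinge line and 26 mm above the main floor (141 mm above the bench when level).
- stop: Rigid adjustable stop under the pocket: rubber cap of 8 mm radius on a fixed screw, 75 mm in front of the hinge line, mid width. Origin: top of the cap, 46 to 58 mm above the bench, set differently each time; the tray meets it at a tilt of 0.50 to 0.62 rad. Its measured height is too rough to press by: feel for it. Firmly means 3 N or more on the stop (some 2.5 N extra on the lip) for 0.5 s.
- wash_bottle: White wash bottle, 64 mm diameter, 170 mm tall; bystander, leave alone.
- lens_case: Clear plastic lens case 70 x 70 x 25 mm; bystander, leave alone.
- driver: Screwdriver 170 mm long lying on the bench; bystander, leave alone.
Things that resemble listed ones, but are neither listed nor needed, are in the scene too. Leave any green look-alike of the collar_c alone.

How it is judged:
By the outcome, as a careful person would: the job done as asked, in the order asked, and still so for the second after the job is handed in, with the robot touching nothing.
It also fails if it takes over 64 s, if anything falls off the work surface, if the arm or the gripper's body presses on something with over 40 N, if the wrist force passes 120 N, or if a joint passes its speed limit or range.

ROBOT

A 6-joint arm with a two-finger parallel gripper is mounted at the origin on the work surface. World frame = base frame: x ahead of the robot, y to its left, z up, the work surface at z = 0. Lengths are in m, angles in rad, forces in N, time in s.
With the tool pointing down it reaches from about 0.35 to 0.975 m from the base axis. Payload 4.9 kg.
Tool frame: the origin (TCP) lies at the very end of the fingers, on their centre line; the grasp point (between the pads) lies 19 mm behind it (pinch_z is the distance from the TCP to the grasp point, in m); z points along the fingers, y is the line along which they close (so a half turn about z gives the same grasp; the last joint's range is limited). The gripper opens to 85 mm and grips with 20 to 120 N. Pads are 22 mm wide; open, the fingers measure 114 mm over their backs; the gripper's body (76 mm by 85 mm) begins 54 mm behind the grasp point. The pads swing forward as they close: fully open they stand 13 mm farther back than shut.
Start: joints at [-1.273, 0.053, 1.613, -0, 1.476, -0.119], TCP at [0.253, -0.571, 0.231] pointing down, gripper open.
Joint ranges: [-3.01, 3.01], [-1.01, 2.22], [0.06, 2.58], [-1.02, 4.17], [0.09, 2.62], [-3.14, 3.14]. Speed limits (rad/s): [2.57, 2.57, 3.14, 3.14, 3.14, 3.14].

INTERFACE

Orientations are given as a unit quaternion [w, x, y, z].
In Python, from plant import * gives the robot as it stands. The module is installed in compiled form; this text tells all that it offers.
- The arm moves only by the tool play_rows, never from a script. Its arguments are lists of equal length, an entry for each row: "linear": the shift along the world's x, y, z in m, a list of three; "turn": the turn about the world's z in degrees. A call has 1 to 8 rows; each row shifts and turns the commanded pose from where the row before left it; what a row does not reach is not made up. A row lasts 1/8 s, in which the tool goes at most 62.5 mm and 10.7 degrees, less where a joint would pass 70% of its speed; a pose out of reach is approached as far as the arm can. A call is refused whole if a number of a shift passes 0.0625 or a number of a turn 10.7, either way. A call with a gripper value outside its range is refused whole. "hand" is the finger opening in m, from 0 to 0.0854, set as the call begins (left out, the last holds). The fingers move at their own pace and stop on an object; the grip force is fixed at half the most. Time passes only in rows, so rows that do not move let the fingers close. It gives the time, the measured TCP pose, the force, the opening and the grip force at its end, in the units of the state.
- state(): the state, without advancing time (a new reading comes with each control period).
- grab_frame(name): name is "side" or "top" or "wrist"; returns the picture (400x640x3 uint8, red, green, blue); there is no depth.
- camera_info(name): a dict with "camera_matrix" (3x3 intrinsics, pixels), "origin" and "attitude" of the camera in the world; the wrist camera has in their place "mount" (4x4, takes a point from camera to tool coordinates, whose origin is the TCP and whose axes are the flange's). Camera axes: x right, y down, z forward; pixel columns grow to the right and rows downward; lengths in m; the calibration is good to about 2 mm. A picture is of the moment at which its call begins: read the wrist's pose just before it. camera_info takes no time and is no camera call.
- job_done(): hands the job in; it is judged then, once.
Trained networks look in the newest picture that a camera, given by its name, has taken for a name from the list of things; names that differ only in an ending like _2 or _b are one class to them, and where a whole thing is asked for, a point or a joint stands for the part that bears it (a point fixed in the world has none). Each returns a list of dicts, best first, with "p" (0 to 1); they miss things now and then, are a little off and sometimes report something else, mostly with a low value. They report only what shows in the picture. A call takes as long as a camera call. They do not tell look-alikes from the thing itself.
- trace(camera, thing): "region" (400x640 bool, what is visible of it) and "location" ([column, row] in pixels, amid what is visible of it).
The state is a dict: "time": time; "joint_pos": joint angles; "joint_vel": joint speeds; "joint_efforts": joint torques, N m; "tool_pos": TCP position; "tool_rot": TCP orientation; "contact_force": force on the tool from outside, world axes, zero at the start; "ft_torque": the same for the moment, N m; "gripper_width": opening from 0.0 (shut) to 1.0 (fully open); "grasp_force": force on a finger pad.
Only numpy, scipy, OpenCV 4.12 (cv2) and the standard library are available. Lean on these libraries where they do the work, as an engineer would, in place of code of your own. Each camera call takes 0.05 s, during which the arm holds its last target. There are 200 camera calls.

## Working session

There is one attempt and no reset: what is moved stays moved. The work goes in short steps, Python scripts to look and compute and a tool call to move; the robot and the scene stay as the last step left them, time stands still between calls to the robot, and variables do not carry over. Pictures are saved under pics/ and viewed, at most 10 in all, crops included, and the job is handed in when it is done.

Besides the shell and the picture viewer there is one more tool, called after "Emit:" as name(argument=value, ...) on one line, values as JSON. play_rows: Moves the arm, as the interface text tells. Its arguments: {"type":"object","properties":{"linear":{"type":"array","items":{"type":"array","items":{"type":"number"}}},"turn":{"type":"array","items":{"type":"number"}},"hand":{"type":"number"}},"required":["linear","turn"]}

```bash
mkdir -p pics
cat > h.py <<'E'
from plant import *
import numpy as np, cv2
from scipy.spatial.transform import Rotation as R
def cam(name, st=None):
    c=camera_info(name); K=np.array(c["camera_matrix"])
    if "mount" in c:
        st=st or state(); w,x,y,z=st["tool_rot"]; T=np.eye(4); T[:3,:3]=R.from_quat([x,y,z,w]).as_matrix(); T[:3,3]=st["tool_pos"]
        M=T@np.array(c["mount"]); return K,M[:3,:3],M[:3,3]
    a=np.array(c["attitude"],float)
    r=a if a.shape==(3,3) else R.from_quat([a[1],a[2],a[3],a[0]]).as_matrix()
    return K,r,np.array(c["origin"])
def ray(C,p):
    K,r,o=C; d=r@np.linalg.inv(K)@np.array([p[0],p[1],1.]); return o,d/np.linalg.norm(d)
def onz(C,p,z):
    o,d=ray(C,p); return o+d*(z-o[2])/d[2]
def tri(rays):
    A=np.zeros((3,3));b=np.zeros(3)
    for o,d in rays:
        P=np.eye(3)-np.outer(d,d);A+=P;b+=P@o
    x=np.linalg.solve(A,b); return x,[np.linalg.norm((np.eye(3)-np.outer(d,d))@(x-o)) for o,d in rays]
def proj(C,X):
    K,r,o=C; p=K@(r.T@(np.array(X)-o)); return p[:2]/p[2]
def save(im,n): cv2.imwrite("pics/"+n,cv2.cvtColor(im,cv2.COLOR_RGB2BGR))
E
python3 - <<'E'
from h import *
np.set_printoptions(precision=4,suppress=True)
for n in("side","top"):
    save(grab_frame(n),n+"0.png"); C=cam(n); print(n,C[2],C[1][:,2])
    for t in("collar_c","stand","tray","stop","lip"):
        for d in trace(n,t)[:5]: print(n,t,round(d["p"],2),np.round(d["location"]),d["region"].sum())
s=state();print(s)
print(camera_info("wrist"))
E
```

```text
side [ 0.3536 -0.672   0.6346] [ 0.2834  0.7638 -0.5799]
side collar_c 0.73 [329. 297.] 191
side collar_c 0.54 [355. 321.] 168
side stand 0.66 [318. 194.] 6866
side tray 0.8 [310. 184.] 3858
side stop 0.26 [318. 195.] 6684
side lip 0.82 [309. 184.] 3853
top [0.3538 0.0081 1.4302] [ 0.1979  0.0162 -0.9801]
top collar_c 0.64 [384. 239.] 35
top collar_c 0.4 [313. 167.] 83
top stand 0.84 [300. 210.] 4427
top tray 0.68 [298. 214.] 3718
top stop 0.26 [233. 160.] 254
top lip 0.56 [300. 214.] 3548
{'time': 0.6, 'joint_pos': array([-1.273 ,  0.0526,  1.6129,  0.    ,  1.476 , -0.119 ]), 'joint_vel': array([ 0.0014, -0.0011, -0.0008,  0.001 , -0.002 , -0.0012]), 'joint_efforts': array([ -0.0009, -39.3405, -37.023 ,  -0.0002,   0.0007,  -0.    ]), 'tool_pos': array([ 0.253 , -0.5715,  0.2313]), 'tool_rot': array([0.    , 0.9784, 0.2069, 0.    ]), 'contact_force': array([0.5465, 0.8714, 0.0982]), 'ft_torque': array([-0.0271,  0.0136,  0.053 ]), 'grasp_force': 0.0, 'gripper_width': 1.0018628282438617}
{'camera_matrix': array([[336.8793,   0.    , 318.1631],
       [  0.    , 336.8793, 197.0741],
       [  0.    ,   0.    ,   1.    ]]), 'mount': array([[ 0.0008, -0.9443, -0.3291,  0.085 ],
       [ 1.    ,  0.0007,  0.0004, -0.    ],
       [-0.0001, -0.3291,  0.9443, -0.1437],
       [ 0.    ,  0.    ,  0.    ,  1.    ]])}
```

View pics/side0.png

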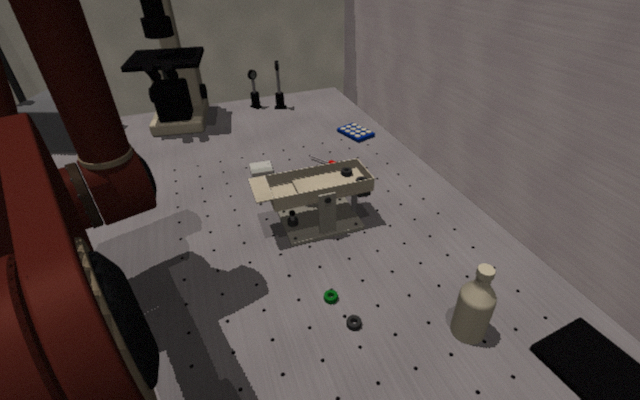

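View pics/top0.png

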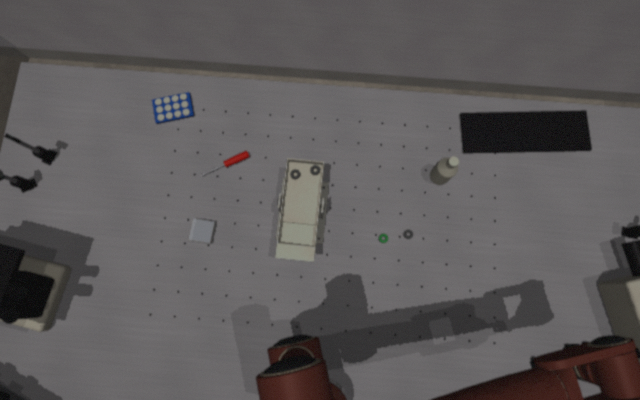

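Both views show two candidates on the bench. The green ring is at side (331,297), top (384,239) and is the look-alike. The dark steel ring is at side (355,322), top (408,234), and I take it as collar_c. Collars a and b are in the tray's rear at top (295,174) and (315,170). The tray runs from the lip at (296,254) to its rear at (305,162).

Run:
```python
from h import *
np.set_printoptions(precision=4,suppress=True)
S,T=cam("side"),cam("top")
print("c",tri([ray(S,(354.5,322)),ray(T,(408,234))]), onz(S,(354.5,322),.007))
print("green",tri([ray(S,(331,296.5)),ray(T,(384,239))]))
for p in((295,174),(315,170)): print(onz(T,p,.125))
print("lip", onz(T,(276,259),.141),onz(T,(314,261),.141),"rear rim",onz(T,(288,160),.141),onz(T,(325,162),.141))
im=grab_frame("side"); save(cv2.resize(im[270:350,290:410],None,fx=4,fy=4),"c_close.png")
```

```text
c (array([ 0.5582, -0.2511,  0.0114]), [np.float64(0.001647119120224464), np.float64(0.0016471191202245493)]) [ 0.5613 -0.2483  0.007 ]
green (array([ 0.5367, -0.1764,  0.0139]), [np.float64(0.002300688634292658), np.float64(0.0023006886342927723)])
[0.6926 0.1123 0.125 ]
[0.7096 0.0541 0.125 ]
lip [0.4371 0.1418 0.141 ] [0.4401 0.0343 0.141 ] rear rim [0.7293 0.1355 0.141 ] [0.732  0.0261 0.141 ]
```

View pics/c_close.png

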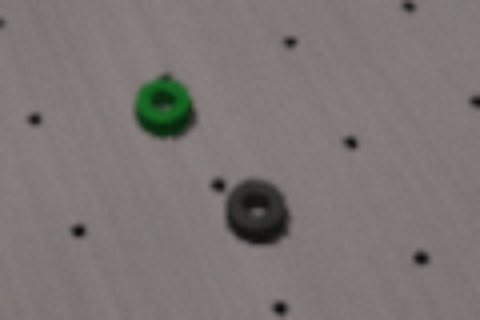

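The crop confirms it: the dark ring at side (354,323) is collar_c and the green one is the look-alike. I'll go above it.

Emit:
play_rows(linear=[[0.038,0.04,0],[0.038,0.04,0],[0.038,0.04,0],[0.038,0.04,0],[0.038,0.04,-0.01],[0.038,0.04,-0.02],[0.038,0.04,-0.025],[0.038,0.04,-0.025]], turn=[-3,-3,-3,-3,-3,-3,-3,-3], hand=0.055)

```text
time: 1.65
tool_pos: [0.5583, -0.2501, 0.1511]
tool_rot: [0.0, 1.0, -0.002, 0.001]
contact_force: [0.7, -0.4, -1.0]
gripper_width: 0.641
grasp_force: 0.0
```

Emit:
play_rows(linear=[[0,0,0],[0,0,0]], turn=[0,0])

```text
time: 1.9
tool_pos: [0.5571, -0.2516, 0.1515]
tool_rot: [0.0, 1.0, -0.001, -0.0]
contact_force: [-0.0, -0.6, 0.4]
gripper_width: 0.647
grasp_force: 0.0
```

```bash
cat > look.py <<'E'
from h import *
import sys
np.set_printoptions(precision=4,suppress=True)
st=state(); C=cam("wrist",st); im=grab_frame("wrist"); save(im,sys.argv[1])
print("tcp",st["tool_pos"],st["tool_rot"],st["contact_force"],st["gripper_width"])
for d in trace("wrist","collar_c"):
    r=d["region"]; m=cv2.minEnclosingCircle(np.argwhere(r)[:,::-1].astype(np.float32))
    print(round(d["p"],2),np.round(d["location"],1),np.round(m[0],1),round(m[1],1),r.sum(),im[r].mean(0).round(),onz(C,m[0],float(sys.argv[2])))
E
python3 look.py w1.png 0.007
```

```text
tcp [ 0.5571 -0.2516  0.1515] [ 0.0002  1.     -0.0007 -0.    ] [-0.0322 -0.5576  0.4302] 0.6467111750497947
0.64 [228.6 202.9] [230.9 200. ] 17.1 803 [ 65. 116.  73.] [ 0.5389 -0.1724  0.007 ]
0.62 [312.7 172.6] [317.9 179.5] 17.6 830 [54. 55. 54.] [ 0.5582 -0.2515  0.007 ]
```

Emit:
play_rows(linear=[[0.001,0,-0.03],[0,0,-0.035],[0,0,-0.035],[0,0,-0.025],[0,0,-0.012],[0,0,-0.008],[0,0,-0.0025],[0,0,0]], turn=[0,0,0,0,0,0,0,0])

```text
time: 3.0
tool_pos: [0.5586, -0.2519, 0.0047]
tool_rot: [0.0, 1.0, -0.001, 0.001]
contact_force: [0.5, -0.2, 0.2]
gripper_width: 0.647
grasp_force: 0.0
```

Emit:
play_rows(linear=[[0,0,0],[0,0,0],[0,0,0],[0,0,0],[0,0,0],[0,0,0]], turn=[0,0,0,0,0,0], hand=0.0)

```text
time: 3.75
tool_pos: [0.5588, -0.2519, 0.0049]
tool_rot: [0.0, 1.0, -0.001, 0.001]
contact_force: [-0.7, 1.2, 4.3]
gripper_width: 0.314
grasp_force: 59.7
```

Emit:
play_rows(linear=[[0,0,0.01],[0,0,0.02],[0,0,0.04],[0,0,0.05],[0,0,0.05],[0,0,0.04],[0,0,0],[0,0,0]], turn=[0,0,0,0,0,0,0,0])

```text
time: 4.75
tool_pos: [0.5576, -0.2512, 0.2135]
tool_rot: [-0.0, 1.0, -0.001, -0.0]
contact_force: [-0.1, -0.6, -1.5]
gripper_width: 0.314
grasp_force: 59.1
```

```bash
python3 look.py w2.png 0.21
python3 - <<'E'
import cv2
im=cv2.imread("pics/w2.png"); cv2.imwrite("pics/w2c.png",cv2.resize(im[150:400,200:440],None,fx=2.3,fy=2.3))
E
```

```text
tcp [ 0.5576 -0.2512  0.2135] [-0.0002  1.     -0.0011 -0.0003] [-0.0579 -0.5717 -1.5086] 0.31351116743600327
0.6 [317.6 273.8] [318.9 267.6] 33.6 3022 [50. 51. 51.] [ 0.554  -0.2516  0.21  ]
0.57 [245.1 175.9] [245.3 180.5] 14.2 568 [ 73. 128.  82.] [ 0.5993 -0.2181  0.21  ]
```

View pics/w2c.png

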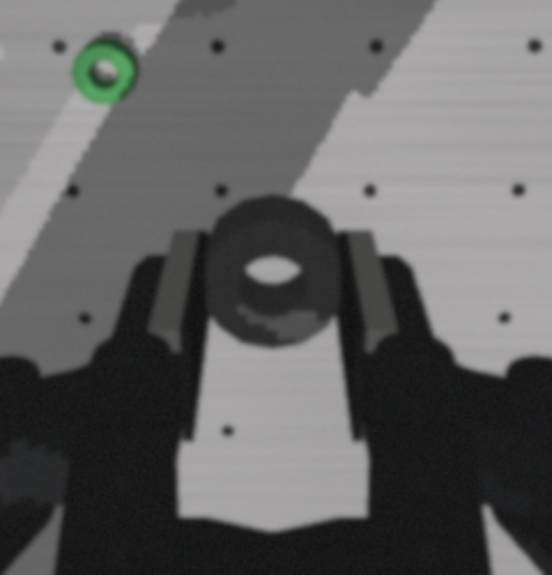

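Collar_c is gripped squarely between the pads, crop centre (272,270), and the green ring stayed on the bench at crop (106,72). On to the tray.

Emit:
play_rows(linear=[[0.006,0.042,0.01],[0.006,0.042,0.01],[0.006,0.042,0.01],[0.006,0.042,0.01],[0.006,0.042,0.005],[0.006,0.042,0],[0.006,0.042,0],[0.006,0.042,0]], turn=[0,0,0,0,0,0,0,0])

```text
time: 5.85
tool_pos: [0.6052, 0.0859, 0.2566]
tool_rot: [0.0, 1.0, -0.001, -0.002]
contact_force: [1.0, -0.3, -0.3]
gripper_width: 0.312
grasp_force: 59.2
```

Emit:
play_rows(linear=[[0,0,0],[0,0,0],[0,0,0]], turn=[0,0,0])

```text
time: 6.22
tool_pos: [0.6058, 0.0835, 0.2581]
tool_rot: [0.0, 1.0, -0.002, -0.001]
contact_force: [-0.4, 0.2, 0.3]
gripper_width: 0.309
grasp_force: 59.3
```

```bash
python3 look.py w3.png 0.129
```

```text
tcp [0.6058 0.0835 0.2581] [ 0.0001  1.     -0.0017 -0.0006] [-0.3603  0.1626  0.2753] 0.3086050839517357
0.85 [314.4 273.1] [318.8 267.9] 33.2 2999 [45. 45. 44.] [0.5261 0.083  0.129 ]
0.75 [273.3  69.8] [279.   73.2] 20.4 1022 [92. 93. 90.] [0.6953 0.113  0.129 ]
0.65 [525.5 208.6] [524.4 207. ] 14.9 581 [ 67. 113.  74.] [ 0.5859 -0.0953  0.129 ]
0.64 [359.   41.9] [356.   48.3] 21.8 1147 [58. 59. 57.] [0.7125 0.055  0.129 ]
```

View pics/w3.png

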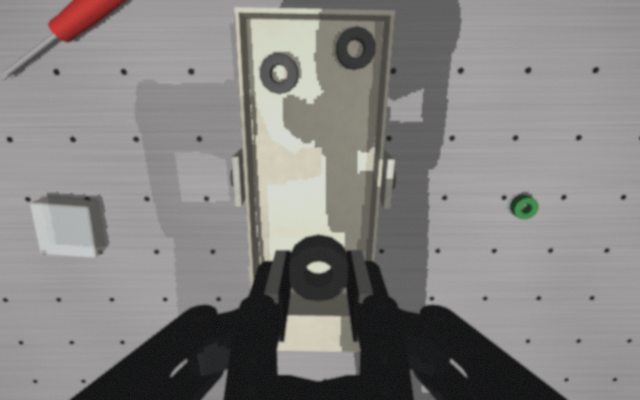

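Wrist view: tray rim rear corners at (235,10) and (394,11), lip front corners at (277,349) and (358,351). Collar a is at (279,73), b at (356,48), and the held collar at (319,268).

Run:
```python
from h import *
np.set_printoptions(precision=4,suppress=True)
T=cam("top");W=cam("wrist")
for a,b in(((279,73),(295,174)),((356,48),(315,170)),((235,10),(288.5,160.5)),((394,11),(325,162)),((277,349),(276,259)),((358,351),(314,261))):
    print(tri([ray(W,a),ray(T,b)]), onz(W,a,.141),onz(T,b,.141))
H=np.array([.605,.083,.115])
for v in([.128,.055,.026],[.128,-.055,.026],[-.166,.055,.026],[-.166,-.055,.026]): print(proj(W,H+v))
```

```text
(array([0.696 , 0.114 , 0.1124]), [np.float64(0.0007518480291814256), np.float64(0.0007518480291814079)]) [0.6956 0.1117 0.141 ] [0.6884 0.111  0.141 ]
(array([0.714 , 0.0538, 0.111 ]), [np.float64(0.0009088745908322329), np.float64(0.0009088745908324298)]) [0.7121 0.0562 0.141 ] [0.7053 0.0535 0.141 ]
(array([0.7338, 0.1381, 0.1341]), [np.float64(0.005055964718806174), np.float64(0.005055964718806217)]) [0.7363 0.1403 0.141 ] [0.7279 0.1339 0.141 ]
(array([0.7391, 0.0263, 0.1175]), [np.float64(0.00031638146320400425), np.float64(0.0003163814632038451)]) [0.7354 0.0308 0.141 ] [0.732  0.0261 0.141 ]
(array([0.437 , 0.1337, 0.1349]), [np.float64(0.008692455460822666), np.float64(0.008692455460822606)]) [0.4432 0.124  0.141 ] [0.4371 0.1418 0.141 ]
(array([0.4394, 0.0395, 0.139 ]), [np.float64(0.0052360735602344005), np.float64(0.0052360735602343935)]) [0.4405 0.045  0.141 ] [0.4401 0.0343 0.141 ]
[238.6881  15.4241]
[397.8375  14.9379]
[262.8749 352.4416]
[375.2868 352.1356]
```

Emit:
play_rows(linear=[[0.02,0.001,0],[0.02,0.001,-0.02],[0,0,-0.03],[0,0,-0.03],[0,0,-0.03],[0,0,-0.015],[0,0,-0.008],[0,0,0]], turn=[0,0,0,0,0,0,0,0])

```text
time: 7.32
tool_pos: [0.6462, 0.0864, 0.1261]
tool_rot: [-0.0, 1.0, -0.001, 0.0]
contact_force: [-0.2, 0.7, -0.6]
gripper_width: 0.311
grasp_force: 59.2
```

Emit:
play_rows(linear=[[0,0,-0.001],[0,0,-0.001],[0,0,0]], turn=[0,0,0])

```text
time: 7.7
tool_pos: [0.6462, 0.0866, 0.1243]
tool_rot: [-0.0, 1.0, -0.001, 0.0]
contact_force: [-0.5, -0.4, 0.3]
gripper_width: 0.308
grasp_force: 59.2
```

Emit:
play_rows(linear=[[0,0,-0.001],[0,0,-0.001],[0,0,0]], turn=[0,0,0])

```text
time: 8.07
tool_pos: [0.6459, 0.0865, 0.1216]
tool_rot: [0.0, 1.0, -0.001, -0.0]
contact_force: [-0.1, -0.1, -1.3]
gripper_width: 0.311
grasp_force: 59.2
```

Emit:
play_rows(linear=[[0,0,-0.001],[0,0,0]], turn=[0,0])

```text
time: 8.32
tool_pos: [0.6459, 0.0865, 0.1206]
tool_rot: [-0.0, 1.0, -0.001, -0.0]
contact_force: [-0.7, 0.3, -0.7]
gripper_width: 0.308
grasp_force: 59.2
```

Run:
```python
from h import *
im=grab_frame("side"); save(cv2.resize(im[150:230,240:390],None,fx=5,fy=5,interpolation=2),"s2.png"); s=state();print(s["contact_force"],s["tool_pos"])
```

```text
[ 0.74063022 -1.37152335 -0.77930959] [0.64595035 0.0865388  0.12068618]
```

View pics/s2.png

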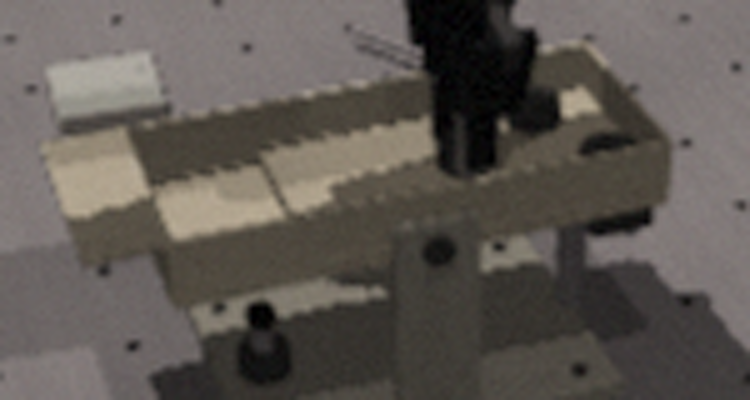

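The side crop shows the fingertips inside the tray at crop (465,165), clear of both collars. I'll feel down to the floor.

Emit:
play_rows(linear=[[0,0,-0.001],[0,0,0]], turn=[0,0])

```text
time: 8.62
tool_pos: [0.6461, 0.0865, 0.1199]
tool_rot: [0.0, 1.0, -0.001, 0.0]
contact_force: [0.9, -0.4, -0.2]
gripper_width: 0.309
grasp_force: 59.3
```

Emit:
play_rows(linear=[[0,0,-0.0007],[0,0,0]], turn=[0,0])

```text
time: 8.88
tool_pos: [0.6463, 0.0866, 0.1199]
tool_rot: [-0.0, 1.0, -0.001, 0.0]
contact_force: [-1.7, 0.0, 4.0]
gripper_width: 0.308
grasp_force: 59.8
```

Contact at the expected height. Release and rise.

Emit:
play_rows(linear=[[0,0,0],[0,0,0],[0,0,0],[0,0,0]], turn=[0,0,0,0], hand=0.045)

```text
time: 9.38
tool_pos: [0.6459, 0.0865, 0.1189]
tool_rot: [-0.0, 1.0, -0.001, -0.0]
contact_force: [0.2, 0.0, 0.7]
gripper_width: 0.526
grasp_force: 0.0
```

Emit:
play_rows(linear=[[0,0,0.005],[0,0,0.01],[0,0,0.02],[0,0,0.03],[0,0,0.03],[-0.03,0,0.03],[-0.03,0,0.02],[0,0,0]], turn=[0,0,0,0,0,0,0,0])

```text
time: 10.38
tool_pos: [0.5865, 0.0867, 0.2689]
tool_rot: [-0.0, 1.0, -0.001, 0.004]
contact_force: [-0.2, 0.1, -0.7]
gripper_width: 0.527
grasp_force: 0.0
```

```bash
python3 look.py w4.png 0.122
```

```text
tcp [0.5865 0.0867 0.2689] [-0.0001  1.     -0.0009  0.0036] [-0.1601  0.1135 -0.6927] 0.5267639301308193
0.96 [363.9  19.1] [358.6  23.7] 22.4 1201 [57. 57. 55.] [0.7136 0.0552 0.122 ]
0.77 [278.7  44.5] [284.  49.] 21.0 1073 [87. 88. 85.] [0.6956 0.1137 0.122 ]
0.63 [521.7 191.5] [524.4 192. ] 14.0 525 [ 60. 107.  68.] [ 0.576  -0.1007  0.122 ]
```

View pics/w4.png

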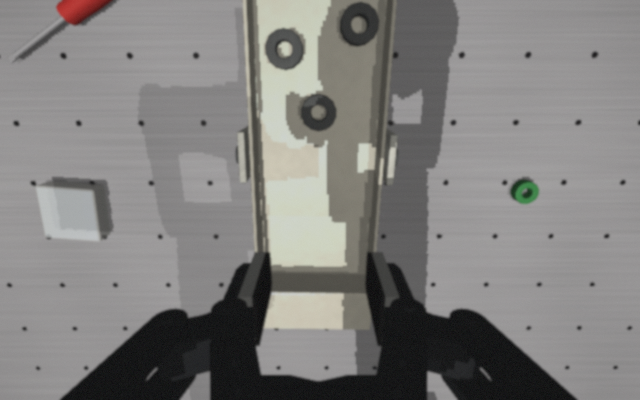

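The wrist view shows collar_c flat on the main floor at (318,112), with a and b unmoved at (285,48) and (359,24). The lip spans rows 292 to 329.

Run:
```python
from h import *
W=cam("wrist")
for p in((318,329),(318,292),(248,100),(392,100)): print(onz(W,p,.141).round(4))
H=np.array([.606,.0855])
for t in np.arange(0,.64,.08): print(round(t,2),(-.146*np.cos(t)-.026*np.sin(t)+H[0]).round(4),(.115+.026*np.cos(t)-.146*np.sin(t)).round(4))
```

```text
[0.4422 0.0868 0.141 ]
[0.4845 0.0868 0.141 ]
[0.6571 0.1402 0.141 ]
[0.657  0.0298 0.141 ]
0.0 0.46 0.141
0.08 0.4584 0.1292
0.16 0.4577 0.1174
0.24 0.458 0.1056
0.32 0.4592 0.0938
0.4 0.4614 0.0821
0.48 0.4645 0.0706
0.56 0.4685 0.0595
```

Emit:
play_rows(linear=[[-0.026,0,-0.01],[-0.026,0,-0.015],[-0.026,0,-0.02],[-0.026,-0.001,-0.025],[-0.026,0,-0.025],[0,0,-0.01],[0,0,-0.008],[0,0,-0.006]], turn=[0,0,0,0,0,0,0,0], hand=0.0)

```text
time: 11.48
tool_pos: [0.4573, 0.0855, 0.1455]
tool_rot: [-0.0, 1.0, -0.001, 0.001]
contact_force: [0.1, -0.1, 0.1]
gripper_width: -0.003
grasp_force: 0.0
```

Emit:
play_rows(linear=[[0,0,-0.002],[0,0,-0.002],[0,0,-0.002],[0,0,0]], turn=[0,0,0,0])

```text
time: 11.98
tool_pos: [0.4565, 0.0855, 0.14]
tool_rot: [-0.0, 1.0, -0.001, 0.001]
contact_force: [-1.7, 0.1, 5.4]
gripper_width: -0.0
grasp_force: 2.3
```

Emit:
play_rows(linear=[[0,0,-0.002],[0,0,-0.003],[0,0,-0.003],[-0.001,0,-0.003],[0,0,-0.003],[0,0,-0.003],[0,0,-0.003],[0,0,-0.003]], turn=[0,0,0,0,0,0,0,0])

```text
time: 12.98
tool_pos: [0.4546, 0.0856, 0.1156]
tool_rot: [-0.0, 1.0, -0.001, -0.001]
contact_force: [-5.3, 0.4, 4.1]
gripper_width: 0.005
grasp_force: 2.6
```

Emit:
play_rows(linear=[[0,0,-0.003],[0,0,-0.003],[0,0,-0.003],[0.001,0,-0.003],[0,0,-0.003],[0,0,-0.003],[0.001,0,-0.003],[0,0,-0.003]], turn=[0,0,0,0,0,0,0,0])

```text
time: 13.98
tool_pos: [0.4572, 0.0855, 0.0919]
tool_rot: [0.0, 1.0, -0.001, 0.0]
contact_force: [-3.6, -0.7, 4.6]
gripper_width: -0.002
grasp_force: 2.4
```

Emit:
play_rows(linear=[[0,0,-0.002],[0,0,-0.002],[0.001,0,-0.002],[0,0,-0.002],[0.001,0,-0.002],[0,0,-0.002],[0.001,0,-0.002],[0,0,-0.002]], turn=[0,0,0,0,0,0,0,0])

```text
time: 14.98
tool_pos: [0.4604, 0.0855, 0.0761]
tool_rot: [0.0, 1.0, -0.001, 0.0]
contact_force: [-0.7, 0.1, 4.4]
gripper_width: 0.0
grasp_force: 2.0
```

Emit:
play_rows(linear=[[0,0,-0.001],[0.001,0,-0.001],[0,0,-0.001],[0,0,0]], turn=[0,0,0,0])

```text
time: 15.48
tool_pos: [0.4612, 0.0855, 0.0731]
tool_rot: [0.0, 1.0, -0.001, 0.0]
contact_force: [0.4, -0.9, 3.9]
gripper_width: 0.002
grasp_force: 1.7
```

Emit:
play_rows(linear=[[0,0,-0.001],[0.0005,0,-0.001],[0,0,0]], turn=[0,0,0])

```text
time: 15.85
tool_pos: [0.4614, 0.0856, 0.0708]
tool_rot: [-0.0, 1.0, -0.001, -0.0]
contact_force: [0.8, -0.8, 2.3]
gripper_width: -0.002
grasp_force: 1.2
```

Emit:
play_rows(linear=[[0,0,-0.001],[0,0,0]], turn=[0,0])

```text
time: 16.1
tool_pos: [0.4612, 0.0856, 0.0697]
tool_rot: [-0.0, 1.0, -0.001, -0.0]
contact_force: [0.6, 0.4, 2.2]
gripper_width: 0.001
grasp_force: 0.9
```

Emit:
play_rows(linear=[[0.0005,0,-0.001],[0,0,0]], turn=[0,0])

```text
time: 16.35
tool_pos: [0.4616, 0.0856, 0.0688]
tool_rot: [-0.0, 1.0, -0.001, -0.0]
contact_force: [-1.2, 0.0, 1.6]
gripper_width: 0.001
grasp_force: 1.0
```

Emit:
play_rows(linear=[[0,0,-0.001],[0,0,0]], turn=[0,0])

```text
time: 16.6
tool_pos: [0.4619, 0.0856, 0.068]
tool_rot: [-0.0, 1.0, -0.001, -0.0]
contact_force: [-0.9, 0.0, 1.8]
gripper_width: 0.001
grasp_force: 1.0
```

Emit:
play_rows(linear=[[0.0005,0,-0.001],[0,0,0]], turn=[0,0])

```text
time: 16.85
tool_pos: [0.4623, 0.0856, 0.0668]
tool_rot: [-0.0, 1.0, -0.001, -0.0]
contact_force: [-1.6, -0.1, 1.7]
gripper_width: -0.002
grasp_force: 1.1
```

Emit:
play_rows(linear=[[0,0,-0.001],[0,0,0]], turn=[0,0])

```text
time: 17.1
tool_pos: [0.4625, 0.0856, 0.0661]
tool_rot: [-0.0, 1.0, -0.001, 0.0]
contact_force: [-0.6, 0.3, 1.6]
gripper_width: 0.001
grasp_force: 1.0
```

Emit:
play_rows(linear=[[0.0005,0,-0.001],[0,0,0]], turn=[0,0])

```text
time: 17.35
tool_pos: [0.463, 0.0855, 0.065]
tool_rot: [-0.0, 1.0, -0.001, -0.0]
contact_force: [-1.5, 1.2, 2.8]
gripper_width: -0.001
grasp_force: 1.0
```

Emit:
play_rows(linear=[[0,0,-0.001],[0,0,0]], turn=[0,0])

```text
time: 17.6
tool_pos: [0.4632, 0.0855, 0.0642]
tool_rot: [-0.0, 1.0, -0.001, 0.0]
contact_force: [-0.5, 0.7, 1.9]
gripper_width: 0.004
grasp_force: 1.0
```

Emit:
play_rows(linear=[[0.0005,0,-0.001],[0,0,0]], turn=[0,0])

```text
time: 17.85
tool_pos: [0.4635, 0.0855, 0.0633]
tool_rot: [-0.0, 1.0, -0.001, -0.0]
contact_force: [-1.8, 0.2, 3.7]
gripper_width: 0.001
grasp_force: 2.2
```

Emit:
play_rows(linear=[[0,0,-0.0007],[0,0,0],[0,0,0]], turn=[0,0,0])

```text
time: 18.23
tool_pos: [0.4637, 0.0855, 0.063]
tool_rot: [0.0, 1.0, -0.001, 0.0]
contact_force: [-3.0, 0.6, 6.8]
gripper_width: 0.002
grasp_force: 3.6
```

The stop is felt, with force rising from about 1.7 to 6.8 N. Hold and look.

Emit:
play_rows(linear=[[0,0,0],[0,0,0],[0,0,0],[0,0,0],[0,0,0],[0,0,0],[0,0,0],[0,0,0]], turn=[0,0,0,0,0,0,0,0])

```text
time: 19.23
tool_pos: [0.4637, 0.0855, 0.063]
tool_rot: [0.0, 1.0, -0.001, 0.0]
contact_force: [-3.2, 0.1, 7.3]
gripper_width: 0.001
grasp_force: 3.6
```

Run:
```python
from h import *
w=grab_frame("wrist"); s=grab_frame("side"); t=grab_frame("top")
a=w[100:400,160:480]; b=cv2.resize(s[150:240,240:390],(500,300),interpolation=2); c=cv2.resize(t[150:270,260:340],(200,300),interpolation=2)
im=np.zeros((600,800,3),np.uint8); im[:300,:320]=a; im[300:,:500]=b; im[:300,320:520]=c; save(im,"tilt.png")
print(state()["contact_force"])
for n in("wrist","side","top"):
    for d in trace(n,"collar_a"): print(n,round(d["p"],2),d["location"])
```

```text
[-3.12844515  0.81961527  7.39642999]
wrist 0.92 [380.6, 158.0]
wrist 0.64 [232.2, 156.0]
side 0.46 [327.5, 297.2]
top 0.44 [302.3, 197.4]
```

View pics/tilt.png

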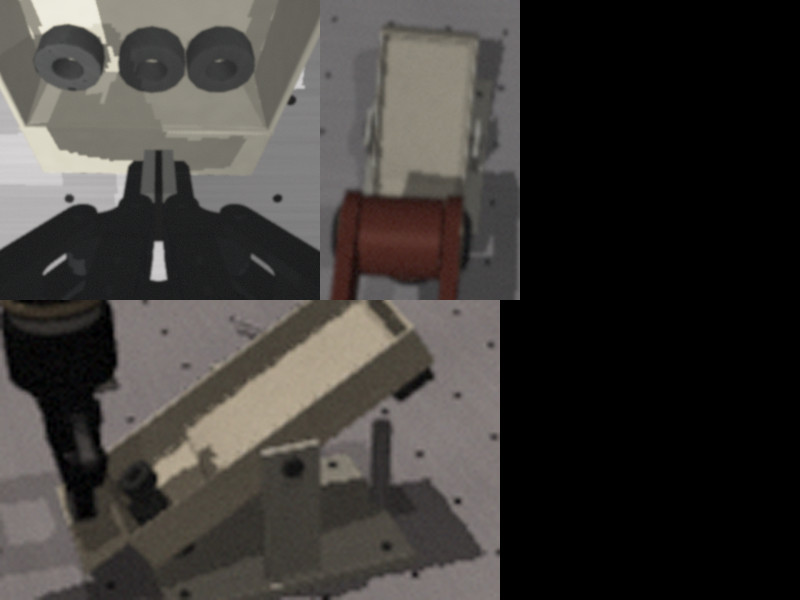

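All three collars lie in the pocket against the front wall, at wrist crop (68,58), (152,60) and (220,60). The lip has been held firmly for over 1 s, so I'll ease it up.

Emit:
play_rows(linear=[[0,0,0.0005],[0,0,0.001],[-0.0005,0,0.0015],[-0.0005,0,0.002],[-0.0005,0,0.002],[-0.0005,0,0.002],[-0.0005,0,0.002],[0,0,0.002]], turn=[0,0,0,0,0,0,0,0])

```text
time: 20.52
tool_pos: [0.4607, 0.0854, 0.0754]
tool_rot: [0.0, 1.0, -0.001, -0.0]
contact_force: [-2.2, -0.0, 1.4]
gripper_width: -0.002
grasp_force: 1.2
```

Emit:
play_rows(linear=[[-0.0005,0,0.002],[-0.0005,0,0.002],[-0.0005,0,0.002],[-0.0005,0,0.002],[-0.0005,0,0.002],[-0.0005,0,0.002],[-0.0005,0,0.002],[0,0,0.002]], turn=[0,0,0,0,0,0,0,0])

```text
time: 21.52
tool_pos: [0.4575, 0.0855, 0.0916]
tool_rot: [0.0, 1.0, -0.001, 0.0]
contact_force: [-3.0, -0.3, 1.8]
gripper_width: 0.001
grasp_force: 1.2
```

Emit:
play_rows(linear=[[-0.0005,0,0.0025],[0,0,0.0025],[-0.0005,0,0.0025],[0,0,0.0025],[0,0,0.0025],[0,0,0.0025],[0,0,0.0025],[0,0,0.0025]], turn=[0,0,0,0,0,0,0,0])

```text
time: 22.52
tool_pos: [0.4566, 0.0855, 0.1116]
tool_rot: [-0.0, 1.0, -0.001, 0.0]
contact_force: [-1.5, -0.6, 2.2]
gripper_width: -0.001
grasp_force: 1.3
```

Still in contact and following. Continue to level, slowing at the end.

Emit:
play_rows(linear=[[0,0,0.0025],[0,0,0.0025],[0,0,0.0025],[0,0,0.0025],[0,0,0.0025],[0.0005,0,0.0025],[0,0,0.0025],[0,0,0.002]], turn=[0,0,0,0,0,0,0,0])

```text
time: 23.52
tool_pos: [0.4574, 0.0855, 0.1313]
tool_rot: [-0.0, 1.0, -0.001, 0.001]
contact_force: [-1.2, 0.5, 2.2]
gripper_width: -0.001
grasp_force: 1.1
```

Emit:
play_rows(linear=[[0,0,0.0015],[0,0,0.0015],[0,0,0.0015],[0,0,0.001],[0,0,0.001],[0,0,0.001],[0,0,0.001],[0,0,0.001]], turn=[0,0,0,0,0,0,0,0])

```text
time: 24.52
tool_pos: [0.457, 0.0855, 0.1404]
tool_rot: [0.0, 1.0, -0.001, -0.0]
contact_force: [0.8, -0.7, 1.4]
gripper_width: -0.003
grasp_force: 0.9
```

Emit:
play_rows(linear=[[0,0,0.001],[0,0,0.001],[0,0,0.001],[0,0,0.001],[0,0,0],[0,0,0]], turn=[0,0,0,0,0,0])

```text
time: 25.28
tool_pos: [0.457, 0.0855, 0.1444]
tool_rot: [-0.0, 1.0, -0.001, -0.0]
contact_force: [0.3, 0.7, -0.6]
gripper_width: -0.004
grasp_force: 0.0
```

Emit:
play_rows(linear=[[0,0,0.01],[0,0,0.03],[0,0,0.03],[0,0,0.03],[0,0,0.03],[0,0,0],[0,0,0]], turn=[0,0,0,0,0,0,0])

```text
time: 26.15
tool_pos: [0.4567, 0.0855, 0.2737]
tool_rot: [0.0, 1.0, -0.001, -0.0]
contact_force: [0.2, -0.1, -0.3]
gripper_width: 0.003
grasp_force: 0.0
```

Run:
```python
from h import *
w=grab_frame("wrist"); s=grab_frame("side")
im=np.zeros((600,640,3),np.uint8); im[:300]=w[:300]; im[300:,:500]=cv2.resize(s[150:240,240:390],(500,300),interpolation=2); save(im,"end.png")
print(state()["contact_force"])
```

```text
[-1.03524101  1.14296864  0.25914415]
```

View pics/end.png

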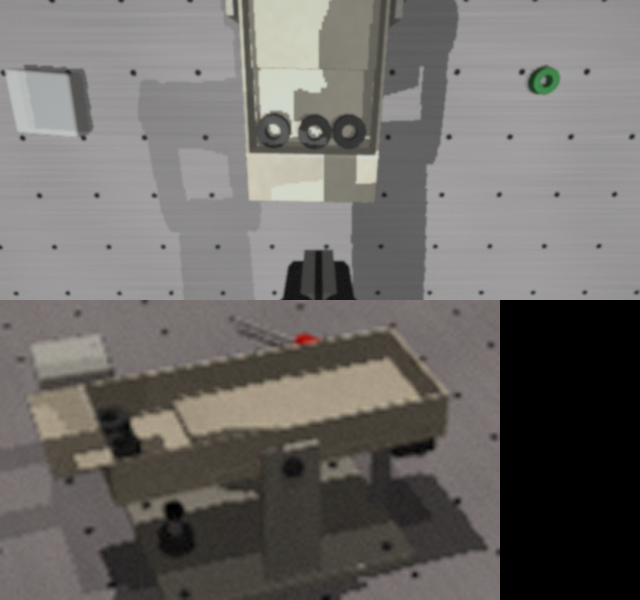

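The tray is level, all three collars lie in the pocket at (274,130), (314,130) and (349,130), and the arm is clear.

```bash
python3 -c "
from plant import *
print(job_done())"
```

```text
the job is handed in; nothing more can be done
None
```

Job handed in: collar_c went onto the main floor beside the other two, the tray was pressed onto its stop and held until all three collars were in the front pocket, then it was eased back to level and the arm withdrawn at 26 s of the 64 s allowed.

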